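# Close up an X-ray unit's battery housing and hold it shut

## Robot

A 6-joint arm with a two-finger parallel gripper is mounted at the origin on the work surface. World frame = base frame: x ahead of the robot, y to its left, z up, the work surface at z = 0. Lengths are in m, angles in rad, forces in N, time in s.
With the tool pointing down it reaches from about 0.4 to 0.925 m from the base axis. Payload 12.5 kg.
Tool frame: the origin (TCP) lies between the finger pads; the fingertips stand 17 mm ahead of it and the grasp point (between the pads) lies 2 mm behind it (tip_reach is the distance from the TCP to the fingertips, in m); x points along the fingers, y is the direction in which the jaws open and shut, and the axes are right-handed (so a half turn about x gives the same grasp; the last joint's range is limited). The gripper opens to 95 mm and grips with 3 to 60 N. Pads are 20 mm wide; open, the fingers measure 119 mm over their backs; the gripper's body (75 mm by 180 mm) begins 59 mm behind the grasp point.
Start: joints at [1.197, 0.491, 1.559, -0, 1.092, -0.106], TCP at [0.165, 0.603, 0.232] pointing down, gripper open.
Joint ranges: [-3.1, 3.1], [-0.84, 2.19], [0.05, 2.79], [-1.13, 4.28], [0.06, 2.93], [-2.69, 2.69]. Speed limits (rad/s): [2.22, 2.22, 2.79, 3.14, 3.14, 3.14].

## Interface

Orientations are given as a unit quaternion [w, x, y, z].
In Python, from bench import get_obs, get_image, camera_info, job_done, tip_reach gives the robot as it stands. The module is installed in compiled form; this text tells all that it offers.
- The arm moves only by the tool drive_tool, never from a script. Its argument "moves" is text: rows parted by semicolons, each of 5 numbers parted by spaces: the opening, from -1 (shut) to 1 (fully open), then the shift along the tool's x, y, z in m, then the turn about the tool's x in degrees. In form: fingers dx dy dz twist; .... A call has 1 to 20 rows; each row is the pose to reach, as a shift and turn from the pose commanded when the call began, along the tool's axes at that moment; what a row does not reach only later rows make up. A row lasts 1/10 s, in which the tool goes at most 50 mm and 8.59 degrees, less where a joint would pass 70% of its speed; a pose out of reach is approached as far as the arm can. A call with a gripper value outside its range is refused whole. The fingers move at their own pace and stop on an object; the grip force is fixed at half the most. Time passes only in rows, so rows that repeat a pose let the fingers close. It gives the time, the measured TCP pose, the force and the opening at its end, in the units of the state.
- get_obs(): the state, without advancing time (a new reading comes with each control period).
- get_image(name): name is "scene" or "top" or "wrist"; returns the picture (384x512x3 uint8, red, green, blue); there is no depth.
- camera_info(name): a dict with "fx", "fy", "cx", "cy" (pixels), "R" (3x3) and "t" (3): a world point X has camera coordinates R X + t; the wrist camera has in their place "T_tool_cam" (4x4, takes a point from camera to tool coordinates, whose origin is the TCP and whose axes are the tool frame's). Camera axes: x right, y down, z forward; pixel columns grow to the right and rows downward; lengths in m; the calibration is good to about 2 mm. A picture is of the moment at which its call begins: read the wrist's pose just before it. camera_info takes no time and is no camera call.
- job_done(): hands the job in, once; it reports no verdict.
The state is a dict: "time": time; "joint_positions": joint angles; "joint_vel": joint speeds; "joint_efforts": joint torques, N m; "ee_pos": TCP position; "ee_rot": TCP orientation; "force": force on the tool from outside, world axes, zero at the start; "wrist_torque": the same for the moment, N m; "gripper_width": finger opening in m.
Only numpy, scipy, OpenCV 4.12 (cv2) and the standard library are available. Lean on these libraries where they do the work, as an engineer would, in place of code of your own. Each camera call takes 0.05 s, during which the arm holds its last target. There are 200 camera calls.

## Task

Fold the hinged metal plate in the open green battery housing down flat over the cells. Then pick up the loose cover by its handle, fit its wide and narrow holes over the matching thick and thin dowels, press it down against the springy gasket until the rims meet all round, and finish while still holding it pressed shut, so that a colleague can screw it down. Leave the tape, the screwdriver and the bottle where they are.

Things in the scene. Friction and masses are not known exactly. Their poses are not given: they have to be found in the camera images.
- housing: lower half of a battery housing: green open-topped shell fixed to the table on a thin black mat (190 x 260 mm); 130 mm along its x, 190 mm along its y, rim 45 mm high; origin at the centre of its underside, z up. Each y end is a solid block 30 mm long with an upright steel dowel. Stands left or right in the work area, yaw up to 0.35 rad either way
- seat (a point): centre of the housing's rim plane, 45 mm above the table, axes as the housing; a fully closed cover has its underside here
- thick_dowel (a point): foot of the thick dowel, at the rim plane (z 45 mm), at housing y +80 mm: diameter 14 mm, 23 mm tall, the upper 9 mm tapering to 6 mm
- thin_dowel (a point): foot of the thin dowel, at the rim plane, at housing y -80 mm: diameter 9 mm, 23 mm tall, the upper 9 mm tapering to 4 mm
- plate (a joint): hinge of the aluminium plate in the housing, rad: 0 = flat over the cells (stop), grows as its free edge rises; starts 1.0 to 1.5, leaning over the cells. Plate 78 mm from hinge to free edge, 100 mm wide, 4 mm thick; flat, its top is 38 mm above the table, 7 mm below the rim. The stiff hinge stays where left and turns with 0.1 N m: push the face that looks away from the cells
- plate_hinge (a point): middle of the plate's hinge line, at housing x +42 mm, 36 mm above the table; the line runs along the housing's y. At joint value a the plate runs from here along housing (-cos a, 0, sin a)
- plate_edge (a point): middle of the plate's free edge, 78 mm from the hinge line
- gasket (a joint): travel of the black gasket frame inside the rim, m: 0 = standing 5 mm proud of the rim, 0.005 = pressed level with it. Its springs push up with 6 N at 0 and 12 N at 0.005: the unpressed cover rides 5 mm above the rim and closes with about 9 N of push beyond its weight; the rim is rigid
- cover: upper half of the housing, loose, green, about 0.35 kg, lying right way up on the table; 130 mm along its x, 190 mm along its y; flange 8 mm thick, raised middle (96 x 122 mm) up to 22 mm, steel handle on it. Origin at the centre of its underside, z up. It fits with its axes along the housing's; at the start it is turned up to 0.8 rad away from that
- cover_handle (a point): middle of the cover's handle bar, 49 mm above the cover's underside; the bar runs along the cover's y, 96 mm long, 14 mm thick (x), from 36 to 62 mm above the underside, with open space below it between two posts at y +-42 mm
- wide_hole (a point): centre of the cover's wide through hole at its underside, cover y +80 mm, 17 mm diameter
- narrow_hole (a point): centre of the cover's narrow through hole at its underside, cover y -80 mm, 12 mm diameter (the thick dowel does not enter it)
- tape: bystander: roll of white tape lying flat, 60 mm across, 24 mm high, between housing and cover; origin at the centre of its underside
- screwdriver: bystander: black-handled screwdriver 180 mm long lying on the table beyond the work
- disinfectant: bystander: white plastic bottle, 56 mm across, 115 mm tall, standing beyond the work; origin at the centre of its underside
Not all that is in view belongs to the job. Leave any orange or red look-alike of the cover alone.

How it is judged:
By the outcome, as a careful person would: the job done as asked, in the order asked, and still so for the second after the job is handed in, while the arm keeps its last pose, push and grip.
It also fails if it takes over 61 s, if anything falls off the work surface, if the arm or the gripper's body presses on something with over 40 N, if the wrist force passes 120 N, or if a joint passes its speed limit or range.

## Working session

There is one attempt and no reset: what is moved stays moved. The work goes in short steps, Python scripts to look and compute and a tool call to move; the robot and the scene stay as the last step left them, time stands still between calls to the robot, and variables do not carry over. Pictures are saved under pics/ and viewed, about 8 in all and at most 12, crops included, and the job is handed in when it is done.

Besides the shell and the picture viewer there is one more tool, called after "Emit:" as name(argument=value, ...) on one line, values as JSON. drive_tool: Moves the arm, as the interface text tells. Its arguments: {"type":"object","properties":{"moves":{"type":"string"}},"required":["moves"]}

```bash
mkdir -p pics; python3 - <<'E'
from bench import *
import cv2,numpy as np
o=get_obs();print(o)
for n in("scene","top"):
    im=get_image(n);cv2.imwrite(f"pics/{n}0.png",im[:,:,::-1])
    print(n,camera_info(n))
print(camera_info("wrist"),tip_reach)
a=[cv2.imread(f"pics/{n}0.png") for n in("scene","top")]
E
```

```text
{'time': 0.0, 'joint_positions': array([ 1.19738722e+00,  4.91547671e-01,  1.55946887e+00,  7.53904358e-06,
        1.09170540e+00, -1.05582518e-01]), 'joint_vel': array([ 8.05154699e-05,  4.37868280e-04, -1.21981417e-03,  6.78811249e-04,
       -1.04400939e-03, -4.09626666e-04]), 'joint_efforts': array([-6.99496013e-04, -6.12645221e+01, -2.58168232e+01,  6.92623411e-02,
        4.82288003e-02, -1.21557200e-04]), 'ee_pos': array([0.16527687, 0.60250601, 0.23106244]), 'ee_rot': array([ 0.70067877,  0.09402213,  0.70087279, -0.09479675]), 'force': array([-0.17595175,  0.42420843,  0.27586329]), 'wrist_torque': array([-0.03723781, -0.03792077,  0.01904723]), 'gripper_width': 0.09472365927464758}
scene {'fx': 347.44081934819434, 'fy': 347.44081934819434, 'cx': 253.5833190213719, 'cy': 187.2474013663775, 'R': array([[ 0.40993139,  0.9120055 ,  0.01422064],
       [ 0.74281408, -0.32475375, -0.58545901],
       [-0.52932363,  0.25056132, -0.81057728]]), 't': array([-0.16548027, -0.38916423,  1.28988018])}
top {'fx': 475.93756008499713, 'fy': 475.93756008499713, 'cx': 258.2238020191119, 'cy': 189.06925277175273, 'R': array([[-0.00195371, -0.99996074,  0.00864337],
       [-0.99459195,  0.00104553, -0.10385451],
       [ 0.10384139, -0.00879953, -0.99455494]]), 't': array([-0.0722658 ,  0.57295872,  1.35495924])}
{'fx': 291.50316012809475, 'fy': 291.50316012809475, 'cx': 252.64736299178108, 'cy': 193.58112676337865, 'T_tool_cam': array([[-7.47659509e-04, -2.98047141e-01,  9.54550859e-01,
        -1.53126493e-01],
       [ 9.99999650e-01,  1.35703969e-04,  8.25629583e-04,
        -9.26801533e-05],
       [-3.75612877e-04,  9.54551142e-01,  2.98046935e-01,
        -8.42996761e-02],
       [ 0.00000000e+00,  0.00000000e+00,  0.00000000e+00,
         1.00000000e+00]])} 0.017
```

View pics/top0.png

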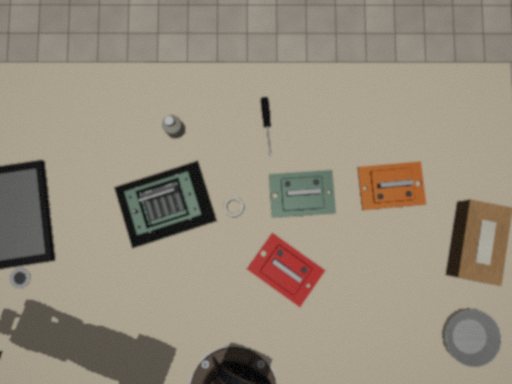

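View pics/scene0.png

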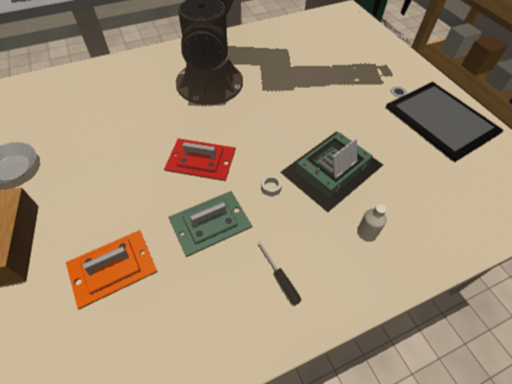

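```bash
cat > h.py <<'E'
import numpy as np,cv2
from bench import *
from scipy.spatial.transform import Rotation as Ro
def cam(n,o=None):
    c=camera_info(n)
    if n!="wrist": R,t=c["R"],c["t"]
    else:
        T=c["T_tool_cam"];Rt=Ro.from_quat(np.roll(o["ee_rot"],-1)).as_matrix()
        Rw=Rt@T[:3,:3];p=Rt@T[:3,3]+o["ee_pos"];R=Rw.T;t=-R@p
    return c,R,t
def ray(n,uv,z,o=None):
    c,R,t=cam(n,o);d=R.T@np.array([(uv[0]-c["cx"])/c["fx"],(uv[1]-c["cy"])/c["fy"],1]);p=-R.T@t
    return p+d*(z-p[2])/d[2]
def proj(n,X,o=None):
    c,R,t=cam(n,o);q=R@np.array(X)+t;return np.array([c["fx"]*q[0]/q[2]+c["cx"],c["fy"]*q[1]/q[2]+c["cy"]])
def green(im):
    h=cv2.cvtColor(im,cv2.COLOR_BGR2HSV);return cv2.inRange(h,(60,50,40),(95,255,255))
def rect(n,m,z,o=None):
    m=cv2.morphologyEx(m,cv2.MORPH_OPEN,np.ones((3,3)))
    for c in cv2.findContours(m,cv2.RETR_EXTERNAL,cv2.CHAIN_APPROX_NONE)[0]:
        if cv2.contourArea(c)<300: continue
        P=np.array([ray(n,p[0],z,o)[:2] for p in c],np.float32)
        (cx,cy),(w,h),a=cv2.minAreaRect(P)
        print(n,"px",np.round(c[:,0].mean(0)),"c",round(cx,4),round(cy,4),"wh",round(w,4),round(h,4),"deg",round(a,1))
E
python3 - <<'E'
from h import *
im=cv2.imread("pics/top0.png")
m=green(im);print("cover z8mm");rect("top",m,.008);print("housing z45");rect("top",m,.045)
hs=cv2.cvtColor(im,cv2.COLOR_BGR2HSV);k=cv2.inRange(hs,(0,0,0),(179,255,45));k[:, :105]=0;k[:,225:]=0;k[260:]=0
print("mat");rect("top",k,.001)
a=cv2.resize(im[150:255,105:225],None,fx=4.5,fy=4.5,interpolation=cv2.INTER_CUBIC)
b=cv2.resize(im[160:225,262:342],None,fx=4.5,fy=4.5,interpolation=cv2.INTER_CUBIC)
s=cv2.imread("pics/scene0.png")
H=np.zeros((a.shape[0],790-a.shape[1]+110,3),np.uint8)
out=np.zeros((600,800,3),np.uint8);a=cv2.resize(a,(430,376));out[:376,:430]=a;b=cv2.resize(b,(369,300));out[:300,431:]=b
c=cv2.resize(s[130:205,280:390],(360,245));out[301:546,431:791]=c
cv2.imwrite("pics/crop1.png",out)
E
```

```text
cover z8mm
housing z45
mat
top px [165. 204.] c 0.5327 0.2025 wh 0.1812 0.2519 deg 17.8
```

View pics/crop1.png

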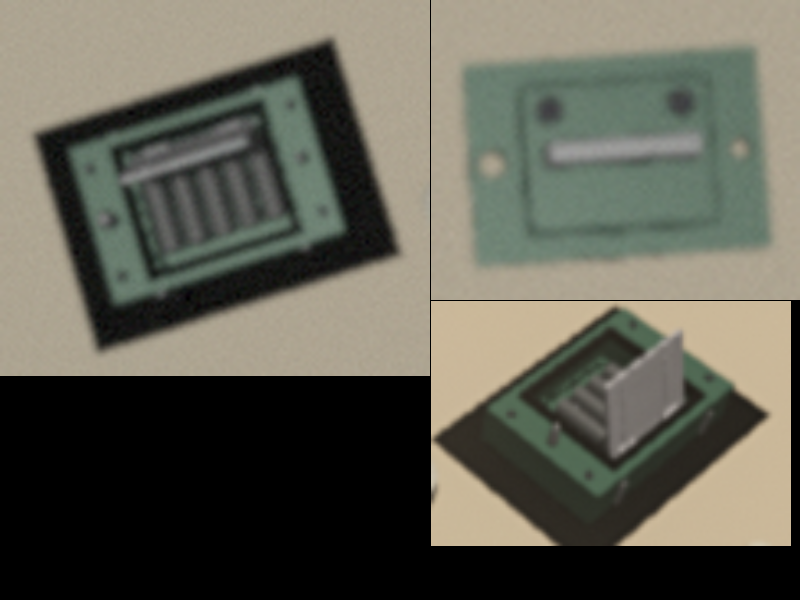

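The green cover (302,193) is the one meant; the red (286,269) and orange (391,186) ones are look-alikes. In the crop its wide hole is at the left, and so is the thick dowel. The housing is at (165,204), with the plate hinged on its far side.

```bash
sed -i 's/(60,50,40),(95,255,255)/(60,28,50),(100,255,255)/' h.py; python3 - <<'E'
from h import *
im=cv2.imread("pics/top0.png")
hs=cv2.cvtColor(im,cv2.COLOR_BGR2HSV);print(hs[180,320],hs[212,300],hs[230,160])
m=green(im);m[:, :105]=0;m[:,345:]=0;m[260:]=0
print("cover z8mm");rect("top",m,.008);print("housing z45");rect("top",m,.045)
# hole pixel positions from crop
A=lambda x,y:(262+(x-431)/369*80,160+y/300*65)
w,n=ray("top",A(491,165),.004),ray("top",A(740,149),.004);print("holes",w,n,np.linalg.norm(w-n),(w+n)/2,np.degrees(np.arctan2(*(w-n)[:2][::-1])))
h1,h2=ray("top",A(547,152),.062),ray("top",A(704,145),.062);print("handle",h1,h2,np.linalg.norm(h1-h2),(h1+h2)/2)
B=lambda x,y:(105+x/430*120,150+y/376*105)
d=ray("top",B(109,219),.057);e=ray("top",B(304,158),.057);print("dowels",d,e,np.linalg.norm(d-e),(d+e)/2,np.degrees(np.arctan2(*(d-e)[:2][::-1])))
# plate free edge: top px vs height, in housing frame
c=np.array([.533,.2025]);y=np.radians(17.8);R=np.array([[np.cos(y),np.sin(y)],[-np.sin(y),np.cos(y)]])
for a in np.arange(1,1.55,.1):
    P=np.r_[R.T@np.array([.042-.078*np.cos(a),0])+c,.036+.078*np.sin(a)];print(a,proj("top",P),proj("scene",P))
print("edge top px",B(186,161))
E
```

```text
[ 68  44 110] [ 69  39 125] [150  11  23]
cover z8mm
top px [302. 193.] c 0.5626 -0.2019 wh 0.1236 0.1835 deg 3.7
top px [162. 203.] c 0.5354 0.2092 wh 0.1412 0.202 deg 18.0
housing z45
top px [302. 193.] c 0.5591 -0.1982 wh 0.1203 0.1787 deg 3.7
top px [162. 203.] c 0.5326 0.2021 wh 0.1375 0.1966 deg 18.0
holes [ 0.55563068 -0.12303798  0.004     ] [ 0.5657698  -0.28333407  0.004     ] 0.16061643694269873 [ 0.56070024 -0.20318603  0.004     ] 93.61927556811315
handle [ 0.55839551 -0.15503439  0.062     ] [ 0.56262112 -0.25195537  0.062     ] 0.09701305890155514 [ 0.56050831 -0.20349488  0.062     ]
dowels [0.50748694 0.27520879 0.057     ] [0.55578685 0.12183052 0.057     ] 0.1608035274102187 [0.5316369  0.19851965 0.057     ] 107.4795859700824
1.0 [158.16176577 200.94871968] [338.66445451 145.03589378]
1.1 [157.16887765 198.49456484] [340.83413331 145.4324768 ]
1.2000000000000002 [156.18596947 195.92845121] [343.07442332 146.07561458]
1.3000000000000003 [155.22461371 193.27980326] [345.36090944 146.96226382]
1.4000000000000004 [154.2961989  190.57943152] [347.66777089 148.08605401]
1.5000000000000004 [153.41173447 187.85902957] [349.96814925 149.43721371]
edge top px (156.90697674418604, 194.96010638297872)
```

```bash
cat >> h.py <<'E'
def tool(o): return Ro.from_quat(np.roll(o["ee_rot"],-1)).as_matrix()
HC,HY=np.array([.532,.2015]),np.radians(17.7)
def hw(x,y,z=0,C=None,Y=None):
    C=HC if C is None else C; Y=HY if Y is None else Y
    return np.r_[C+np.array([[np.cos(Y),-np.sin(Y)],[np.sin(Y),np.cos(Y)]])@[x,y],z]
def shift(o,P): return np.round(tool(o).T@(np.asarray(P)-o["ee_pos"]),4)
E
python3 - <<'E'
from h import *
o=get_obs();R=tool(o);print(np.round(R,3))
yd=np.degrees(np.arctan2(R[1,1],R[0,1]));print("jaw yaw",yd,"need 17.7 or 197.7; cover 3.65")
print("bottle",ray("top",(174,130),0))
for P in [(.075,0,.2),(.075,0,.115)]: print(P,shift(o,hw(*P)))
E
```

```text
[[-0.     0.265  0.964]
 [-0.001  0.964 -0.265]
 [-1.    -0.001 -0.   ]]
jaw yaw 74.65822815470835 need 17.7 or 197.7; cover 3.65
bottle [0.75492829 0.17963829 0.        ]
(0.075, 0, 0.2) [ 0.0313 -0.2488  0.5226]
(0.075, 0, 0.115) [ 0.1163 -0.2487  0.5226]
```

Emit:
drive_tool(moves="-1 -0.018 -0.249 0.523 57;-1 -0.018 -0.249 0.523 57;-1 -0.018 -0.249 0.523 57;-1 -0.018 -0.249 0.523 57;-1 -0.018 -0.249 0.523 57;-1 -0.018 -0.249 0.523 57;-1 -0.018 -0.249 0.523 57;-1 -0.018 -0.249 0.523 57;-1 -0.018 -0.249 0.523 57;-1 -0.018 -0.249 0.523 57;-1 -0.018 -0.249 0.523 57;-1 -0.018 -0.249 0.523 57;-1 -0.018 -0.249 0.523 57;-1 -0.018 -0.249 0.523 57;-1 -0.018 -0.249 0.523 57;-1 -0.018 -0.249 0.523 57;-1 -0.018 -0.249 0.523 57;-1 -0.018 -0.249 0.523 57")

```text
time: 1.9
ee_pos: [0.6034, 0.2248, 0.2499]
ee_rot: [0.571, 0.417, 0.571, -0.417]
force: [-0.4, -0.3, 0.7]
gripper_width: 0.0002
```

```bash
python3 - <<'E'
from h import *
import pickle
o=get_obs();im=get_image("wrist")[:,:,::-1].copy();cv2.imwrite("pics/w1.png",im);pickle.dump(o,open("w1.pkl","wb"))
print(o["time"],o["ee_pos"],o["force"],np.round(tool(o),3).tolist(),o["joint_positions"])
for y in(.08,-.08): print(proj("wrist",hw(0,y,.057),o))
E
```

```text
1.9 [0.60344205 0.22480651 0.24985404] [-0.44602395 -0.30666166  0.70319149] [[0.0, 0.953, 0.304], [0.0, 0.304, -0.953], [-1.0, 0.0, -0.0]] [ 2.54063577e-01  5.02174889e-01  1.48691324e+00  9.18775572e-05
  1.15223227e+00 -5.49948056e-02]
[186.19813198 107.23959206]
[194.47583718 235.46945521]
```

View pics/w1.png

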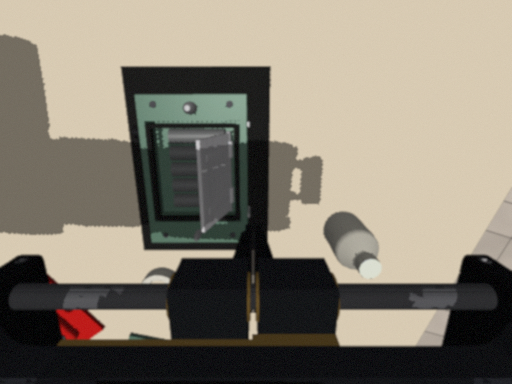

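The thick dowel is at (189,107), close to the predicted (186,107). The plate's free edge is at column ~199 and the hinge at ~233, so the push starts from the +x side.

Emit:
drive_tool(moves="-1 0.07 0 0 0;-1 0.138 0 0 0;-1 0.138 0 0 0;-1 0.138 -0.015 0 0;-1 0.138 -0.032 0 0;-1 0.14 -0.041 0 0;-1 0.143 -0.046 0 0;-1 0.145 -0.052 0 0;-1 0.149 -0.057 0 0;-1 0.153 -0.061 0 0;-1 0.157 -0.065 0 0;-1 0.162 -0.069 0 0;-1 0.167 -0.073 0 0;-1 0.172 -0.076 0 0;-1 0.178 -0.078 0 0;-1 0.183 -0.079 0 0;-1 0.189 -0.081 0 0;-1 0.193 -0.081 0 0;-1 0.196 -0.081 0 0;-1 0.196 -0.081 0 0")

```text
time: 3.95
ee_pos: [0.5264, 0.1996, 0.055]
ee_rot: [0.571, 0.417, 0.571, -0.417]
force: [-6.4, -3.2, 20.8]
gripper_width: 0.0006
```

Emit:
drive_tool(moves="-1 -0.04 0 0 0;-1 -0.08 0 0 0;-1 -0.12 0 0 0;-1 -0.16 0 0.02 0;1 -0.195 -0.089 0.394 14;1 -0.195 -0.089 0.394 14;1 -0.195 -0.089 0.394 14;1 -0.195 -0.089 0.394 14;1 -0.195 -0.089 0.394 14;1 -0.195 -0.089 0.394 14;1 -0.195 -0.089 0.394 14;1 -0.195 -0.089 0.394 14;1 -0.195 -0.089 0.394 14;1 -0.195 -0.089 0.394 14;1 -0.195 -0.089 0.394 14;1 -0.195 -0.089 0.394 14;1 -0.195 -0.089 0.394 14")

```text
time: 5.65
ee_pos: [0.5615, -0.2017, 0.2487]
ee_rot: [0.516, 0.483, 0.516, -0.483]
force: [0.0, -0.1, 0.3]
gripper_width: 0.0942
```

```bash
python3 - <<'E'
from h import *
import pickle
o=get_obs();w=get_image("wrist")[:,:,::-1].copy();t=get_image("top")[:,:,::-1].copy();cv2.imwrite("pics/w2.png",w);cv2.imwrite("pics/t2.png",t);pickle.dump(o,open("w2.pkl","wb"))
print(o["time"],o["ee_pos"],o["force"],o["gripper_width"])
out=np.zeros((384,792,3),np.uint8);out[:,:512]=w;out[:245,512:]=cv2.resize(t[150:255,105:225],(280,245),interpolation=cv2.INTER_CUBIC);cv2.imwrite("pics/c2.png",out)
C=np.array([.561,-.2025]);Y=np.radians(3.65)
for p in[(0,.08,.008),(0,-.08,.008),(0,.048,.062),(0,-.048,.062)]:print(p,proj("wrist",hw(*p,C=C,Y=Y),o))
E
```

```text
5.65 [ 0.56145354 -0.20174686  0.24866601] [ 0.03972913 -0.12185688  0.28085187] 0.09419365572602216
(0, 0.08, 0.008) [252.01047902 107.01924434]
(0, -0.08, 0.008) [251.86994786 221.45914993]
(0, 0.048, 0.062) [251.88805783 136.66545932]
(0, -0.048, 0.062) [251.79919064 214.52458087]
```

View pics/c2.png

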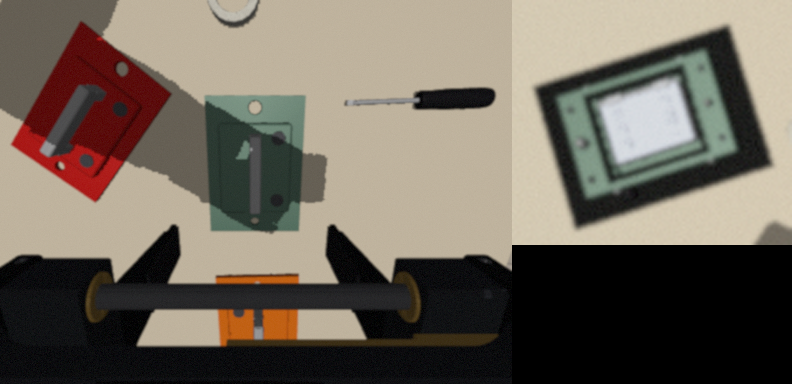

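Plate is flat and bright in the top view. The holes and handle are at column ~255, against a prediction of 252. The dowel showed the same +3 px offset, so this is camera bias. The cover is where I expected it, so I grasp.

Emit:
drive_tool(moves="1 0.05 0 0 0;1 0.1 0 0.001 0;1 0.14 0 0.001 0;1 0.17 0 0.001 0;1 0.19 0 0.001 0;1 0.2 0 0.001 0;1 0.2 0 0.001 0;-1 0.2 0 0.001 0;-1 0.2 0 0.001 0;-1 0.2 0 0.001 0;-1 0.2 0 0.001 0;-1 0.2 0 0.001 0;-1 0.2 0 0.001 0;-1 0.2 0 0.001 0;-1 0.2 0 0.001 0;-1 0.2 0 0.001 0;-1 0.2 0 0.001 0;-1 0.2 0 0.001 0")

```text
time: 7.55
ee_pos: [0.5616, -0.2038, 0.0486]
ee_rot: [0.516, 0.484, 0.516, -0.484]
force: [0.5, -0.1, -0.8]
gripper_width: 0.014
```

Emit:
drive_tool(moves="-1 -0.02 0 0 0;-1 -0.05 0 0 0;-1 -0.08 0 0 0;-1 -0.111 0 -0.01 0;-1 -0.111 0 -0.035 0;-1 -0.111 0 -0.065 0;-1 -0.111 0 -0.095 -2;-1 -0.111 0 -0.125 -4;-1 -0.111 0 -0.155 -6;-1 -0.111 -0.001 -0.185 -8;-1 -0.111 -0.001 -0.215 -10;-1 -0.111 -0.002 -0.245 -12;-1 -0.111 -0.002 -0.275 -14;-1 -0.111 -0.003 -0.305 -14;-1 -0.111 -0.003 -0.335 -14;-1 -0.111 -0.004 -0.365 -14;-1 -0.111 -0.004 -0.39 -14;-1 -0.111 -0.004 -0.406 -14;-1 -0.111 -0.004 -0.406 -14;-1 -0.111 -0.004 -0.406 -14")

```text
time: 9.55
ee_pos: [0.5313, 0.2008, 0.1594]
ee_rot: [0.571, 0.417, 0.571, -0.417]
force: [0.7, 0.3, -4.0]
gripper_width: 0.0137
```

```bash
python3 - <<'E'
from h import *
import pickle
o=get_obs();w=get_image("wrist")[:,:,::-1].copy();s=get_image("scene")[:,:,::-1].copy();cv2.imwrite("pics/w3.png",w);pickle.dump(o,open("w3.pkl","wb"))
print(o["time"],o["ee_pos"],o["force"],o["gripper_width"],np.degrees(np.arctan2(tool(o)[1,1],tool(o)[0,1])))
out=np.zeros((384,792,3),np.uint8);out[:,:512]=w;out[:187,512:]=cv2.resize(s[110:210,260:410],(280,187),interpolation=cv2.INTER_CUBIC)
out[190:384,512:]=cv2.resize(w[60:160,180:325],(280,194),interpolation=cv2.INTER_CUBIC);cv2.imwrite("pics/c3.png",out)
print(proj("wrist",hw(0,.08,.068),o),proj("wrist",hw(0,.08,.045),o),proj("wrist",hw(0,-.08,.068),o))
E
```

```text
9.55 [0.53134211 0.20082352 0.15937432] [ 0.71206103  0.32176143 -3.97786064] 0.013735296344931543 17.68821835954475
[253.25769394 107.9054333 ] [253.21333516 107.46211982] [253.12663161 280.14126892]
```

View pics/c3.png

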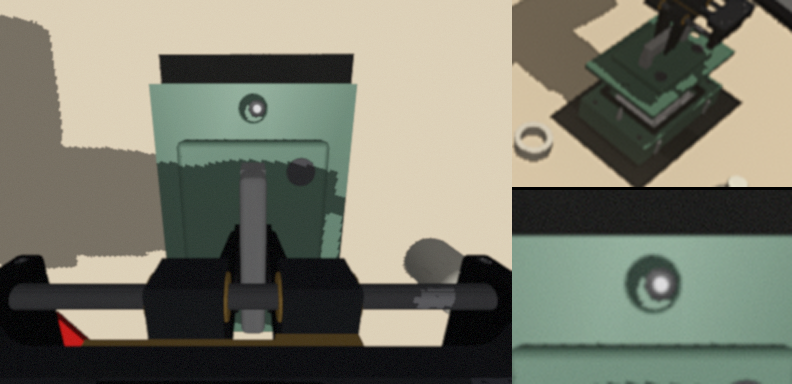

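```bash
python3 - <<'E'
from h import *
import pickle
o=pickle.load(open("w3.pkl","rb"));w=cv2.imread("pics/w3.png")
a=w[84:134,223:288];out=cv2.resize(a,None,fx=12,fy=12,interpolation=cv2.INTER_NEAREST);cv2.imwrite("pics/c4.png",out)
T=o["ee_pos"];Y=np.radians(17.69);z=T[2]-.0487
for h in(0,.008): print("hole pred",h,proj("wrist",hw(0,.08,z+h,C=T[:2],Y=Y),o))
g=proj("wrist",hw(0.0,.08,.068,C=T[:2],Y=Y),o);print("dowel tip if aligned",g, "per mm x,y",proj("wrist",hw(.001,.08,.068,C=T[:2],Y=Y),o)-g,proj("wrist",hw(0,.081,.068,C=T[:2],Y=Y),o)-g,"foot",proj("wrist",hw(0.0,.08,.045,C=T[:2],Y=Y),o))
E
```

```text
hole pred 0 [252.13615706 109.68900218]
hole pred 0.008 [252.1114333  109.97438621]
dowel tip if aligned [252.24085931 108.48043365] per mm x,y [1.24184748e+00 4.52717652e-04] [-8.75425585e-05 -1.29511471e+00] foot [252.28350644 107.98816168]
```

View pics/c4.png

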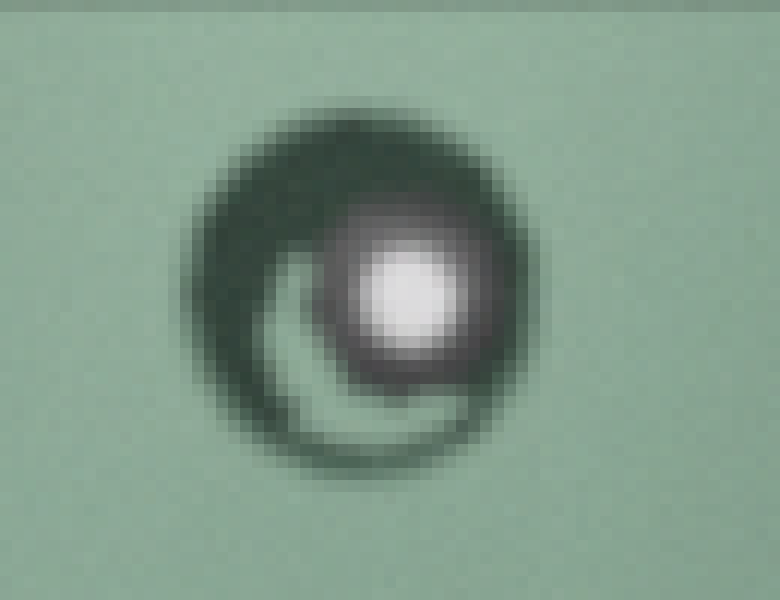

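Seen through the hole, the dowel sits about 3.0 mm to +x and 1.7 mm to −y of centre. I correct that, lower to just above the dowels and look again.

Emit:
drive_tool(moves="-1 0.005 0.003 0.0017 0;-1 0.012 0.003 0.0017 0;-1 0.02 0.003 0.0017 0;-1 0.028 0.003 0.0017 0;-1 0.034 0.003 0.0017 0;-1 0.037 0.003 0.0017 0;-1 0.037 0.003 0.0017 0;-1 0.037 0.003 0.0017 0")

```text
time: 10.45
ee_pos: [0.535, 0.2005, 0.1227]
ee_rot: [0.571, 0.417, 0.571, -0.417]
force: [-0.8, -0.3, -2.8]
gripper_width: 0.0141
```

```bash
python3 - <<'E'
from h import *
o=get_obs();w=get_image("wrist")[:,:,::-1].copy();s=get_image("scene")[:,:,::-1].copy();t=get_image("top")[:,:,::-1].copy()
cv2.imwrite("pics/w5.png",w)
print(o["time"],o["ee_pos"],o["force"],o["gripper_width"])
out=np.zeros((600,800,3),np.uint8)
out[:420,:546]=cv2.resize(w[84:134,223:288],(546,420),interpolation=cv2.INTER_NEAREST)
out[420:,:300]=cv2.resize(s[120:210,280:400],(300,180));out[420:,300:600]=cv2.resize(t[150:255,105:225],(300,180));cv2.imwrite("pics/c5.png",out)
T=o["ee_pos"];Y=np.radians(17.69);z=T[2]-.0487
print(z)
for h in(0,.008): print("hole pred",h,proj("wrist",hw(0,.08,z+h,C=T[:2],Y=Y),o))
for h in(.068,.059):print("dowel aligned",proj("wrist",hw(0.0,.08,h,C=T[:2],Y=Y),o))
E
```

```text
10.45 [0.53496194 0.20049647 0.1227366 ] [-0.77451769 -0.28394854 -2.77564131] 0.014090764100072707
0.07403660041256302
hole pred 0 [252.01438389 109.69933349]
hole pred 0.008 [251.99534302 109.98322543]
dowel aligned [252.0277878  109.49948642]
dowel aligned [252.04639486 109.22206238]
```

View pics/c5.png

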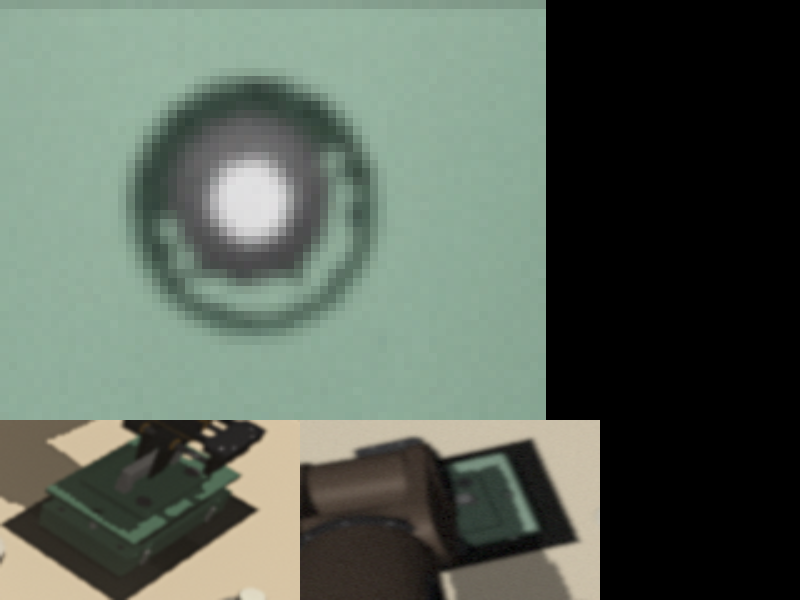

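Dowel is centred in the hole to within 0.5 mm. Lowering gently while watching the force.

Emit:
drive_tool(moves="-1 0.003 0 0 0;-1 0.006 0 0 0;-1 0.009 0 0 0;-1 0.012 0 0 0;-1 0.015 0 0 0;-1 0.018 0 0 0;-1 0.018 0 0 0")

```text
time: 11.3
ee_pos: [0.5348, 0.2004, 0.1042]
ee_rot: [0.571, 0.417, 0.571, -0.418]
force: [0.5, -0.4, -3.0]
gripper_width: 0.0139
```

Emit:
drive_tool(moves="-1 0.002 0 0 0;-1 0.004 0 0 0;-1 0.006 0 0 0;-1 0.008 0 0 0;-1 0.0095 0 0 0;-1 0.0105 0 0 0;-1 0.0105 0 0 0;-1 0.0105 0 0 0")

```text
time: 12.1
ee_pos: [0.5349, 0.2005, 0.0947]
ee_rot: [0.571, 0.417, 0.571, -0.417]
force: [-2.8, -0.8, 6.6]
gripper_width: 0.0139
```

Emit:
drive_tool(moves="-1 0.0005 0 0 0;-1 0.001 0 0 0;-1 0.0015 0 0 0;-1 0.002 0 0 0;-1 0.002 0 0 0;-1 0.002 0 0 0")

```text
time: 12.7
ee_pos: [0.5349, 0.2005, 0.0935]
ee_rot: [0.571, 0.418, 0.571, -0.417]
force: [-5.6, -2.3, 16.8]
gripper_width: 0.0138
```

Emit:
drive_tool(moves="-1 0.0005 0 0 0;-1 0.001 0 0 0;-1 0.001 0 0 0;-1 0.001 0 0 0;-1 0.001 0 0 0")

```text
time: 13.2
ee_pos: [0.535, 0.2005, 0.0935]
ee_rot: [0.571, 0.418, 0.57, -0.417]
force: [-9.8, -2.4, 28.7]
gripper_width: 0.0142
```

```bash
python3 - <<'E'
from h import *
o=get_obs();w=get_image("wrist")[:,:,::-1].copy();s=get_image("scene")[:,:,::-1].copy()
print(o["time"],o["ee_pos"],o["force"],o["wrist_torque"],o["gripper_width"])
R=tool(o);print("tilt deg",np.degrees(np.arccos(-R[2,0])),R[2])
out=np.zeros((600,800,3),np.uint8)
out[:300,:400]=cv2.resize(w,(400,300));out[:300,400:]=cv2.resize(w[70:140,200:300],(400,300),interpolation=cv2.INTER_CUBIC)
out[300:,:430]=cv2.resize(s[120:205,275:395],(430,300),interpolation=cv2.INTER_CUBIC);cv2.imwrite("pics/c6.png",out)
E
```

```text
13.2 [0.53495488 0.20046674 0.09352773] [-9.83251919 -2.40905526 28.72203839] [-0.63967294  1.78599675 -0.02703054] 0.014190035212165476
tilt deg 0.09368810009627915 [-9.99998663e-01  1.63149139e-03  1.09547810e-04]
```

View pics/c6.png

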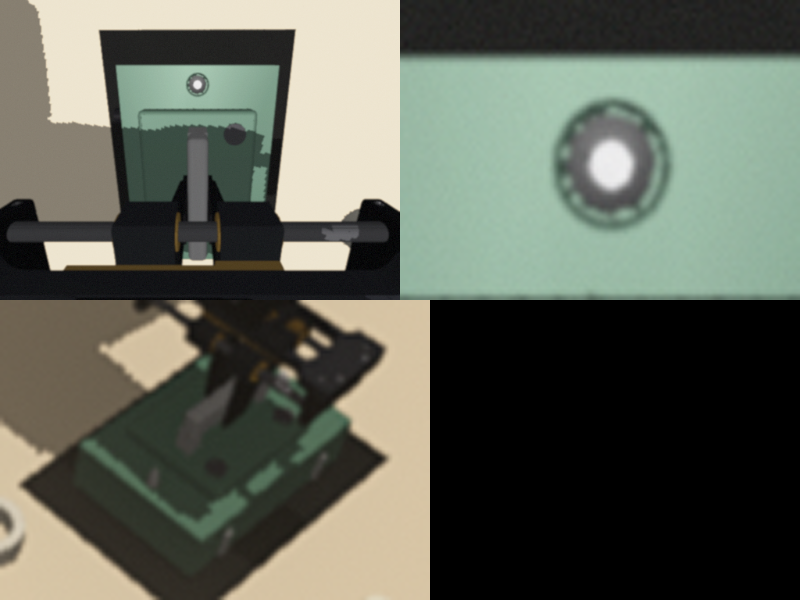

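```bash
python3 -c "
from bench import *
o=get_obs();print(o['time'],o['force'],o['gripper_width']);print(job_done())"
```

```text
13.3 [-9.62672008 -3.73846025 27.9288363 ] 0.0139217729254887
the job is handed in; nothing more can be done
None
```

I folded the plate flat, then gripped the green cover by its handle and fitted its holes over the dowels. I pressed it shut and handed in at 13.3 s, with the arm still holding it at about 28 N.

**Plate:** the top view after folding showed it flat over the cells.

**Fit:** I watched the thick dowel through the wide hole with the wrist camera and corrected about 3 mm sideways and 1.7 mm lengthwise. Just above the dowel, it was centred to within about 0.5 mm. I could not see the thin dowel, so its fit rests on the cover going down without resistance.

**Closed:**
- **Tool height:** it stopped at 93.5 mm, against 93.7 mm expected for a closed cover.
- **Force:** it rose from 17 to 29 N with no further movement, so the rim is in firm contact.
- **Tilt:** 0.1°.
- **Grip:** 14 mm opening, which matches the handle.

**Disagreements:** the top camera's positions were about 3 mm off along x compared with the wrist camera, so I used the wrist camera. About 10 N of sideways force remained at the end. The tape, screwdriver, bottle and look-alike covers were not part of any move, but I did not run a separate final check on them.

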